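# Lock a taper post into the board jig

## Robot

A 7-joint arm with a two-finger parallel gripper is mounted at the origin on the work surface. World frame = base frame: x ahead of the robot, y to its left, z up, the work surface at z = 0. Lengths are in mm, angles in rad, forces in N, time in s.
With the tool pointing down it reaches from about 400 to 875 mm from the base axis. Payload 4.4 kg.
Tool frame: the origin (TCP) lies at the very end of the fingers, on their centre line; the grasp point (between the pads) lies 19 mm behind it; z points along the fingers, y is the direction in which the jaws open and shut (so a half turn about z gives the same grasp; the last joint's range is limited). The gripper opens to 85 mm and grips with 20 to 120 N. Pads are 22 mm wide; open, the fingers measure 114 mm over their backs; the gripper's body (76 mm by 85 mm) begins 54 mm behind the grasp point. The pads swing forward as they close: fully open they stand 13 mm farther back than shut.
Start: joints at [1.138, 0.628, 0.038, 1.517, -0.027, 0.996, -0.02], TCP at [233.138, -606.766, 231.313] pointing down, gripper open.
Joint ranges: [-3.06, 3.06], [-0.37, 2.12], [-1.25, 1.32], [0.18, 2.47], [-1.1, 4.24], [0.23, 1.98], [-2.94, 2.94]. Speed limits (rad/s): [2.57, 2.57, 3.14, 3.14, 3.14, 3.14, 3.14].

## Interface

Orientations are given as [roll, pitch, yaw] about the fixed x, y, z axes, in that order (R = Rz(yaw) Ry(pitch) Rx(roll)).
In Python, from cell import read_state, get_image, calibration, finish_job gives the robot as it stands. The module is installed in compiled form; this text tells all that it offers.
- The arm moves only by the tool apply_moves, never from a script. Its argument "increments" is a list of rows, each an object of numbers: "tx", "ty", "tz": the shift along the world's x, y, z in m; "rx", "ry", "rz": the turn, a rotation vector about the world's x, y, z in units of 5 degrees (1.0 is 5 degrees); "claw": the finger opening in m, from 0 to 0.0854. In form: [{"tx": .., "ty": .., "tz": .., "rx": .., "ry": .., "rz": .., "claw": ..}, ...]. A call has 1 to 12 rows; each row is the pose to reach, as a shift and turn from the pose commanded when the call began; what a row does not reach only later rows make up. A row lasts 1/10 s, in which the tool goes at most 50 mm and 8.59 degrees, less where a joint would pass 70% of its speed; a pose out of reach is approached as far as the arm can. A call with a gripper value outside its range is refused whole. The fingers move at their own pace and stop on an object; the grip force is fixed at half the most. Time passes only in rows, so rows that repeat a pose let the fingers close. It gives the time, the measured TCP pose, the force and the opening at its end, in the units of the state.
- read_state(): the state, without advancing time (a new reading comes with each control period).
- get_image(name): name is "side" or "top"; returns the picture (400x640x3 uint8, red, green, blue); there is no depth.
- calibration(name): a dict with "camera_matrix" (3x3 intrinsics, pixels), "origin" and "attitude" of the camera in the world. Camera axes: x right, y up, looking along -z (the intrinsics and any distortion apply to the point x, -y, -z); pixel columns grow to the right and rows downward; lengths in mm; the calibration is good to about 2 mm. A picture is of the moment at which its call begins. calibration takes no time and is no camera call.
- finish_job(): hands the job in, once; it reports no verdict.
The state is a dict: "clock": time; "qpos": joint angles; "qd": joint speeds; "tau": joint torques, N m; "eef_pos": TCP position; "tool_rot": TCP orientation; "force": force on the tool from outside, world axes, zero at the start; "torque": the same for the moment, N m; "width": finger opening in mm.
Only numpy, scipy, OpenCV 4.12 (cv2) and the standard library are available. Lean on these libraries where they do the work, as an engineer would, in place of code of your own. Each camera call takes 0.05 s, during which the arm holds its last target. There are 200 camera calls.

## Task

Lift the tall taper-shank post out of the black stand, seat it shank-down in the sleeve of the jig socket and let go of it. Then use the tapping weight, white face down, to tap the post down with at least two separate light blows (lift clear in between, and do not lock it with the first) until it is felt to stop going down and the lock at the bottom of the socket is pressed home. Finally stand the weight upright on the bench clear of the jig; leave the other things where they are.

Things in the scene. Friction and masses are not known exactly. Their poses are not given: they have to be found in the camera images.
- post: Tall steel post upright in one of the stand's holes (any). Origin at centre of the shank's lower end, z up; round. From below: taper shank 55 mm long, 14 to 23 mm diameter; collar 34 mm diameter, z 55-61; stem 24 mm diameter, z 61-106 (grip here); head 30 mm diameter, z 106-112. 0.22 kg. Its collar rests on the stand; lift it 60 mm to clear. In the socket the collar rests on the sleeve's rim
- post_top (a point): Centre of the flat top of the tall post's head, 112 mm above the post's origin: what the weight strikes
- weight: Tapping weight: upright round bar, 85 mm tall, standing on the bench. Lower 18 mm is the white plastic striking face, 44 mm diameter, soft: it gives 1 mm per 12 N, up to 3 mm; above it a dark steel body 36 mm diameter, z 18 to 85 (grip here). Origin at the centre of the striking face underneath, z up. 0.33 to 0.49 kg
- fixture: Jig socket, fixed to the bench: dark steel foot disc 120 mm diameter and 12 mm thick, on it an upright aluminium housing 60 mm diameter, whose top is 77 mm above the bench. Origin on the bench at the centre, z up; the socket's axis is vertical through it. The steel sleeve slides in its bore
- sleeve (a joint): How far the sleeve has gone down into the housing, m: 0 fully up (rim 21 mm above the housing's top); starts between 0 and 0.002. Friction holds it where it is left, no spring-back. Moving it takes about 9 N at first, rising to 13 N, and about 0.25 N more per mm/s of speed; below that it does not move
- lock (a joint): Lock plunger inside the socket, under the shank's end, m: 0 free, 0.003 pressed home against its stop, where the post is locked and cannot go lower; stays where it is left. Pressing it takes 4 N more. Its height differs from jig to jig and cannot be seen: the post locks when the sleeve is 7 to 21 mm down; the stop is found by feel. Blows above 40 N damage it
- sleeve_rim (a point): Centre of the sleeve's mouth at the height of its rim; goes down with the sleeve. The tapered bore is 57 mm deep, about 25 mm wide at the mouth (its lip is 4 mm thick) and 15 mm at the bottom; a post that is fully in has its origin 55 mm below this point
- stand: Black plastic block 70 x 206 x 60 mm (x, y, z), fixed, with three round holes 25 mm wide, 68 mm apart in a row along its y, each holding a post. Origin at the centre of its underside
- stub_a: Short post like the tall one but only 81 mm in all, in another hole of the stand; not to be moved
- stub_b: Second short post, same as the other; not to be moved
- heatsink: Bystander: finned cooler 70 x 70 x 36 mm, loose; origin under its centre
- drive: Bystander: flat steel disk drive 147 x 102 x 26 mm, loose; origin under its centre
- driver: Bystander: screwdriver lying on the bench, loose
- screw_tray: Bystander: white divided tray 120 x 90 x 35 mm, loose; origin under its centre
- fan: Bystander: black square case fan 80 x 80 x 27 mm, loose; origin under its centre
Things that resemble listed ones, but are neither listed nor needed, are in the scene too. What is shaped like the post but blue is not meant. What is shaped like the weight but pink is not meant.

How it is judged (in metres and radians):
On the way, in this order (a step that is already met when the one before it is completed fails the run):
1. the post stands seated in the sleeve, let go of, lock not pressed yet (horizontal distance between post and fixture below 0.004 m and angle between post's own z axis and vertical below 0.06 rad and z of post in the frame of sleeve_rim below -0.052 m and contact force between the fingers and post below 0.1 N and value of joint lock below 0.001 m), for 0.2 s.
2. the weight strikes the post a first time (over 4 N) (horizontal distance between post and fixture below 0.004 m and angle between post's own z axis and vertical below 0.06 rad and z of post in the frame of sleeve_rim below -0.052 m and contact force between the fingers and post below 0.1 N and contact force between weight and post above 4 N).
3. the weight is lifted at least 4 mm clear of the post, lock not pressed yet (horizontal distance between post and fixture below 0.004 m and angle between post's own z axis and vertical below 0.06 rad and z of post in the frame of sleeve_rim below -0.052 m and contact force between each of the fingers, weight and post below 0.1 N and distance between weight and post_top above 0.004 m and value of joint lock below 0.0015 m), for 0.02 s.
4. the lock goes home under the weight (horizontal distance between post and fixture below 0.004 m and angle between post's own z axis and vertical below 0.06 rad and z of post in the frame of sleeve_rim below -0.052 m and contact force between the fingers and post below 0.1 N and value of joint lock above 0.0016 m and contact force between weight and post above 1 N).
At the end, for the whole second after the job is handed in: The post is upright (within 0.06 rad) and fully in the sleeve (within 3 mm, centred within 4 mm), the lock is pressed home within 1.5 mm and stays there; the weight stands upright and still on the bench, its centre over 80 mm from the socket's; all is released (horizontal distance between post and fixture below 0.004 m and angle between post's own z axis and vertical below 0.06 rad and z of post in the frame of sleeve_rim below -0.052 m and value of joint lock above 0.0015 m and linear speed of each of post, weight below 0.01 m/s and angle between weight's own z axis and vertical below 0.08 rad and height (world z) of weight below 0.004 m and horizontal distance between weight and fixture above 0.08 m); the robot touches nothing.
It fails at once if a blow or push on the post by the weight of more than 40 N (contact force between weight and post above 40 N).
It fails at once if the robot's arm or fingers press on the jig with more than 25 N (contact force between any of the fingers, the arm and fixture above 25 N).
It fails at once if a short post moved more than 15 mm (distance of any of stub_a, stub_b from where it was at the start of the episode above 0.015 m).
It fails at once if the cooler, drive, screwdriver, tray or fan moved more than 30 mm (distance of any of heatsink, drive, driver, screw_tray, fan from where it was at the start of the episode above 0.03 m).
It also fails if it takes over 72 s, if anything falls off the work surface, if the arm or the gripper's body presses on something with over 40 N, if the wrist force passes 120 N, or if a joint passes its speed limit or range.

## Working session

There is one attempt and no reset: what is moved stays moved. The work goes in short steps, Python scripts to look and compute and a tool call to move; the robot and the scene stay as the last step left them, time stands still between calls to the robot, and variables do not carry over. Pictures are saved under pics/ and viewed, about 8 in all and at most 12, crops included, and the job is handed in when it is done.

Besides the shell and the picture viewer there is one more tool, called after ">>>" in YAML: its name, and indented under it one key for each argument. apply_moves: Moves the arm, as the interface text tells. Its arguments: {"type":"object","properties":{"increments":{"type":"array"}},"required":["increments"]}

```bash
mkdir -p pics
python3 - <<'E'
from cell import *
import cv2
for n in("side","top"):
    im=get_image(n); cv2.imwrite(f"pics/{n}0.png",im[:,:,::-1]); c=calibration(n); print(n,c)
print(read_state())
E
```

```text
side {'camera_matrix': array([[440.7665912 ,   0.        , 321.190893  ],
       [  0.        , 440.7665912 , 203.83377191],
       [  0.        ,   0.        ,   1.        ]]), 'origin': array([519.17970905, 693.55261376, 745.31519977]), 'attitude': array([ 0.81253434,  0.00640578, -3.12843742])}
top {'camera_matrix': array([[445.03347529,   0.        , 328.9664524 ],
       [  0.        , 445.03347529, 196.22134163],
       [  0.        ,   0.        ,   1.        ]]), 'origin': array([ 449.5140156 ,    6.48456731, 1188.76596248]), 'attitude': array([ 0.08432039,  0.00163132, -1.57621577])}
{'clock': 0.1, 'qpos': array([ 1.13823745,  0.62926719,  0.03843319,  1.51829799, -0.02702149,
        0.99629094, -0.0200489 ]), 'qd': array([-0.00058943, -0.00331051,  0.00023698, -0.00257118,  0.0006243 ,
       -0.00082163,  0.00208864]), 'tau': array([ 3.68399094e-03, -5.64533758e+01,  1.23078234e+00, -1.93973351e+01,
        1.13606246e-02,  5.39878558e-03,  1.98073008e-05]), 'eef_pos': array([ 232.91818814, -606.2186696 ,  230.46245305]), 'tool_rot': array([-3.13984643e+00, -5.69274914e-06,  3.66706960e-01]), 'force': array([ 0.17274216, -0.70025823,  0.08711153]), 'torque': array([-0.04314621, -0.0124859 ,  0.00226771]), 'width': 85.48494886541299}
```

View pics/side0.png

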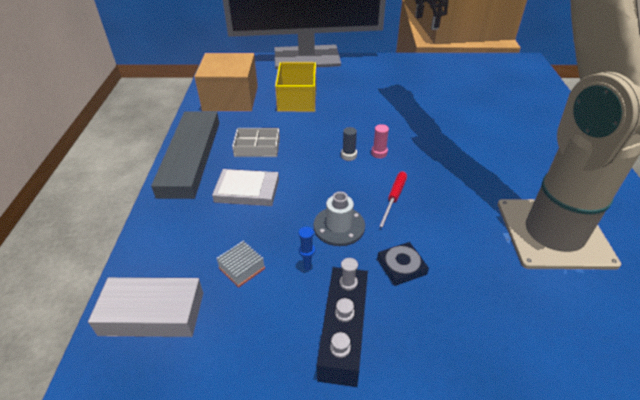

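View pics/top0.png

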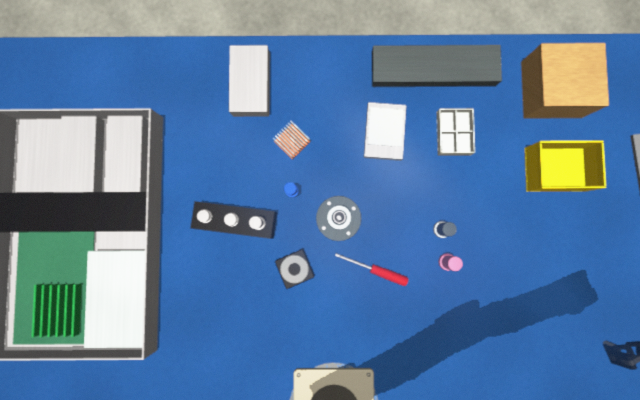

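Side view: the tall post is the grey one at about (349,270) in the stand; the blue lookalike at (306,245) is excluded. The weight is dark with a white foot at (349,143); the pink one at (381,140) is excluded. The jig is at (340,215). In the top view these are at (257,223), (446,229) and (339,217). I'll confirm in one enlarged montage and measure.

```bash
cat > h.py <<'E'
from cell import *
import cv2, numpy as np
from scipy.spatial.transform import Rotation as R
def ray(n,uv):
    c=calibration(n);K=c['camera_matrix']
    d=np.array([(uv[0]-K[0,2])/K[0,0],-(uv[1]-K[1,2])/K[1,1],-1.])
    return c['origin'],R.from_euler('xyz',c['attitude']).as_matrix()@d
def onz(n,uv,z):
    o,d=ray(n,uv); return o+d*(z-o[2])/d[2]
def tri(a,b):
    (o,d),(p,e)=ray('top',a),ray('side',b)
    s=np.linalg.lstsq(np.c_[d,-e],p-o,rcond=None)[0]
    x,y=o+d*s[0],p+e*s[1]; return (x+y)/2,np.linalg.norm(x-y)
def proj(n,P):
    c=calibration(n);K=c['camera_matrix']
    q=R.from_euler('xyz',c['attitude']).as_matrix().T@(np.array(P,float)-c['origin'])
    return np.array([K[0,2]-K[0,0]*q[0]/q[2],K[1,2]+K[1,1]*q[1]/q[2]])
def crop(im,x,y,w,h,s): return cv2.resize(im[y:y+h,x:x+w],None,fx=s,fy=s,interpolation=cv2.INTER_CUBIC)
E
python3 - <<'E'
from h import *
t=cv2.imread('pics/top0.png');s=cv2.imread('pics/side0.png')
a=np.hstack([crop(t,190,190,64,48,4),crop(t,235,200,48,48,4),crop(t,315,193,48,48,4),crop(t,428,212,48,48,4)][1:])
b=np.hstack([crop(s,325,252,48,48,4),crop(s,316,188,48,56,4)[:192],crop(s,330,120,48,48,4)])
cv2.imwrite('pics/m.png',np.vstack([a,b]))
for n,uv,z in [('top',(257,223),117),('top',(339,217),97),('top',(447,229),85),('side',(349,263),117),('side',(340,197),97),('side',(349,131),85),('side',(349,155),0)]:
    print(n,uv,onz(n,uv,z).round(1))
def blobs(im,x,y,w,h,m):
    k,l,st,ce=cv2.connectedComponentsWithStats(m[y:y+h,x:x+w].astype(np.uint8))
    for i in range(1,k):
        if st[i,4]>15: print(st[i,:4]+[x,y,0,0],st[i,4],(ce[i]+[x,y]).round(1))
print('stand top white');blobs(t,185,195,100,50,t.min(2)>150)
print('stand side white');blobs(s,315,250,60,130,s.min(2)>150)
hsv=cv2.cvtColor(t,cv2.COLOR_BGR2HSV); print('fix');blobs(t,305,185,70,65,hsv[...,1]<120)
print('weight');blobs(t,425,210,40,40,hsv[...,1]<130)
E
```

```text
top (257, 223) [476.4 181.2 117. ]
top (339, 217) [490.5 -16.6  97. ]
top (447, 229) [ 459.9 -283.6   85. ]
side (349, 263) [479.4 186.1 117. ]
side (340, 197) [491.7 -12.7  97. ]
side (349, 131) [ 462.9 -283.3   85. ]
side (349, 155) [ 459.5 -291.3    0. ]
stand top white
[197 210  15  13] 149 [203.6 216. ]
[224 213  14  14] 151 [230.6 219.4]
[249 216  16  14] 163 [255.9 222.8]
stand side white
[342 258  16  13] 162 [349.3 263.9]
[343 279  14  10] 42 [351.3 284.7]
[337 299  17  22] 239 [345.1 307.6]
[332 333  18  23] 288 [340.8 342.8]
fix
[316 196  46  45] 1622 [338.3 218. ]
weight
[433 220  24  19] 334 [444.  228.9]
```

View pics/m.png

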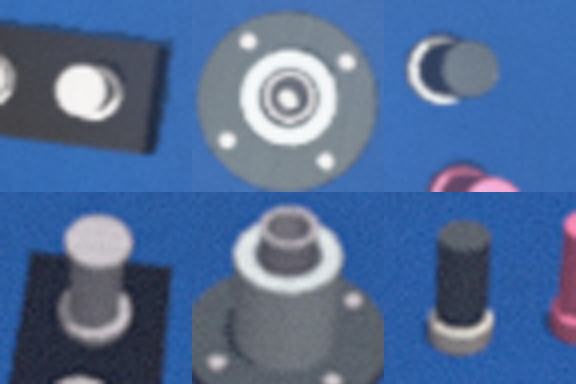

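The montage confirms it: the grey, taller post is at the right end of the stand (top 255.4,222.6; side 349.4,263.2). The sleeve rim is at top (339.4,217.5), side (340.5,197). The dark weight with a white foot has its top at (449.5,229.2), side (350.2,131.5).

Run:
```python
from h import *
h=np.array([.4,.4])
for n,a,b,z in [('post',(255.4,222.6),(349.4,263.2),117),('rim',(339.4,217.5),(340.5,197),97),('weight',(449.5,229.2),(350.2,131.5),85)]:
    a=np.array(a)-h;b=np.array(b)-h
    p,e=tri(a,b);print(n,p.round(1),round(e,1),onz('top',a,z).round(1),onz('side',b,z).round(1))
print('disc',onz('top',(338.3,218),12).round(1))
for x,y in [((203.6,216),77),]: pass
print('stand holes(stubs z86)',onz('top',(202.5,216),86).round(1),onz('top',(230,219.4),86).round(1))
print(read_state()['eef_pos'])
for n,a in [('fan',(295,268)),('driver tip',(337,255)),('drv handle',(405,280)),('blue',(292,189)),('pink',(451,262))]:print(n,onz('top',a,20).round(0))
```

```text
post [478.9 185.9 117.3] 1.0 [478.4 186.  117. ] [479.4 185.6 117. ]
rim [490.9 -16.7  94.5] 1.0 [490.3 -16.6  97. ] [491.5 -14.   97. ]
weight [ 460.4 -290.2   80. ] 0.0 [ 460.3 -288.8   85. ] [ 460.8 -282.8   85. ]
disc [491.1 -16.5  12. ]
stand holes(stubs z86) [495.3 321.5  86. ] [486.5 253.2  86. ]
[ 232.91818814 -606.2186696   230.46245305]
fan [361.  97.  20.]
driver tip [394. -12.  20.]
drv handle [ 329. -188.   20.]
blue [568. 105.  20.]
pink [ 375. -309.   20.]
```

>>> apply_moves:
  increments:
    - {"tx":0.04,"ty":0.03,"tz":0.01,"rz":1}
    - {"tx":0.08,"ty":0.06,"tz":0.01,"rz":2}
    - {"tx":0.12,"ty":0.1,"tz":0.01,"rz":3}
    - {"tx":0.15,"ty":0.14,"tz":0.01,"rz":4}
    - {"tx":0.18,"ty":0.18,"tz":0.01,"rz":5}
    - {"tx":0.21,"ty":0.22,"tz":0.01,"rz":6}
    - {"tx":0.23,"ty":0.265,"tz":0.01,"rz":7}
    - {"tx":0.246,"ty":0.31,"tz":0.01,"rz":8}
    - {"tx":0.246,"ty":0.36,"tz":0.01,"rz":9}
    - {"tx":0.246,"ty":0.41,"tz":0.01,"rz":10}
    - {"tx":0.246,"ty":0.46,"tz":0.01,"rz":11}
    - {"tx":0.246,"ty":0.51,"tz":0.01,"rz":12.5}

```text
$.increments[0]: bad value
```

>>> apply_moves:
  increments:
    - {"ty":0.05}
    - {"ty":0.1}
    - {"ty":0.15}
    - {"ty":0.2}
    - {"ty":0.25}
    - {"ty":0.2825}
    - {"ty":0.2825,"tz":-0.01}
    - {"ty":0.2825,"tz":-0.01}
    - {"ty":0.2825,"tz":-0.01}

```text
$.increments[0]: bad value
```

>>> apply_moves:
  increments:
    - {"tx":0.04,"ty":0.03,"tz":0.01,"rx":0,"ry":0,"rz":1,"claw":0.085}
    - {"tx":0.08,"ty":0.06,"tz":0.01,"rx":0,"ry":0,"rz":2,"claw":0.085}
    - {"tx":0.12,"ty":0.1,"tz":0.01,"rx":0,"ry":0,"rz":3,"claw":0.085}
    - {"tx":0.15,"ty":0.14,"tz":0.01,"rx":0,"ry":0,"rz":4,"claw":0.085}
    - {"tx":0.18,"ty":0.18,"tz":0.01,"rx":0,"ry":0,"rz":5,"claw":0.085}
    - {"tx":0.21,"ty":0.22,"tz":0.01,"rx":0,"ry":0,"rz":6,"claw":0.085}
    - {"tx":0.23,"ty":0.265,"tz":0.01,"rx":0,"ry":0,"rz":7,"claw":0.085}
    - {"tx":0.246,"ty":0.31,"tz":0.01,"rx":0,"ry":0,"rz":8,"claw":0.085}
    - {"tx":0.246,"ty":0.36,"tz":0.01,"rx":0,"ry":0,"rz":9,"claw":0.085}
    - {"tx":0.246,"ty":0.41,"tz":0.01,"rx":0,"ry":0,"rz":10,"claw":0.085}
    - {"tx":0.246,"ty":0.46,"tz":0.01,"rx":0,"ry":0,"rz":11,"claw":0.085}
    - {"tx":0.246,"ty":0.51,"tz":0.01,"rx":0,"ry":0,"rz":12.5,"claw":0.085}

```text
clock: 1.3
eef_pos: [478.6, -98.8, 241.2]
tool_rot: [-3.141, 0.0, 1.462]
force: [1.1, 0.1, -0.7]
width: 85.1
```

>>> apply_moves:
  increments:
    - {"tx":0,"ty":0.05,"tz":0,"rx":0,"ry":0,"rz":0,"claw":0.085}
    - {"tx":0,"ty":0.1,"tz":0,"rx":0,"ry":0,"rz":0,"claw":0.085}
    - {"tx":0,"ty":0.15,"tz":0,"rx":0,"ry":0,"rz":0,"claw":0.085}
    - {"tx":0,"ty":0.2,"tz":0,"rx":0,"ry":0,"rz":0,"claw":0.085}
    - {"tx":0,"ty":0.25,"tz":0,"rx":0,"ry":0,"rz":0,"claw":0.085}
    - {"tx":0,"ty":0.2825,"tz":-0.03,"rx":0,"ry":0,"rz":0,"claw":0.085}
    - {"tx":0,"ty":0.2825,"tz":-0.07,"rx":0,"ry":0,"rz":0,"claw":0.085}
    - {"tx":0,"ty":0.2825,"tz":-0.11,"rx":0,"ry":0,"rz":0,"claw":0.085}
    - {"tx":0,"ty":0.2825,"tz":-0.15,"rx":0,"ry":0,"rz":0,"claw":0.085}
    - {"tx":0,"ty":0.2825,"tz":-0.166,"rx":0,"ry":0,"rz":0,"claw":0.085}
    - {"tx":0,"ty":0.2825,"tz":-0.166,"rx":0,"ry":0,"rz":0,"claw":0.085}
    - {"tx":0,"ty":0.2825,"tz":-0.166,"rx":0,"ry":0,"rz":0,"claw":0.085}

```text
clock: 2.5
eef_pos: [479.2, 181.9, 75.5]
tool_rot: [-3.141, -0.0, 1.458]
force: [-0.3, -0.3, 0.8]
width: 84.7
```

Run:
```python
from h import *
s=get_image('side')[:,:,::-1];t=get_image('top')[:,:,::-1]
cv2.imwrite('pics/g1.png',np.hstack([crop(s,300,210,100,100,4),crop(t,210,175,100,100,4)]))
```

```text
(no output)
```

View pics/g1.png

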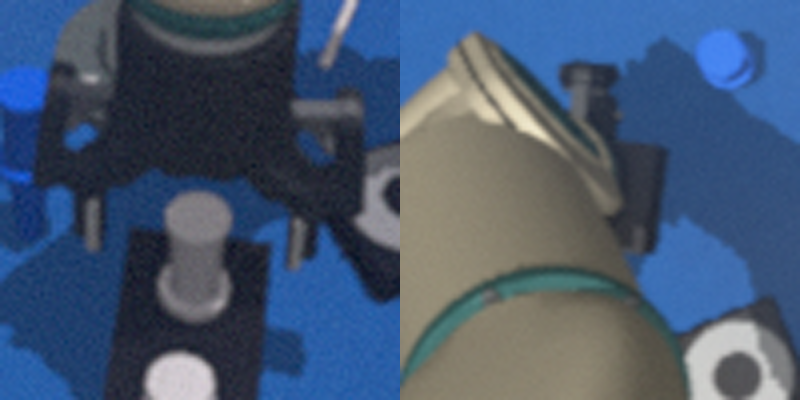

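The side view shows the fingers straddling the post evenly: they are at crop x 92 and 297, and the post is at 197. The top view is hidden by the arm. Closing now with a small y correction.

>>> apply_moves:
  increments:
    - {"tx":0,"ty":0.002,"tz":0,"rx":0,"ry":0,"rz":0,"claw":0.085}
    - {"tx":0,"ty":0.002,"tz":0,"rx":0,"ry":0,"rz":0,"claw":0.085}
    - {"tx":0,"ty":0.002,"tz":0,"rx":0,"ry":0,"rz":0,"claw":0.01}
    - {"tx":0,"ty":0.002,"tz":0,"rx":0,"ry":0,"rz":0,"claw":0.01}
    - {"tx":0,"ty":0.002,"tz":0,"rx":0,"ry":0,"rz":0,"claw":0.01}
    - {"tx":0,"ty":0.002,"tz":0,"rx":0,"ry":0,"rz":0,"claw":0.01}
    - {"tx":0,"ty":0.002,"tz":0,"rx":0,"ry":0,"rz":0,"claw":0.01}
    - {"tx":0,"ty":0.002,"tz":0,"rx":0,"ry":0,"rz":0,"claw":0.01}
    - {"tx":0,"ty":0.002,"tz":0,"rx":0,"ry":0,"rz":0,"claw":0.01}

```text
clock: 3.5
eef_pos: [478.9, 183.5, 75.0]
tool_rot: [-3.141, 0.0, 1.458]
force: [0.0, 0.6, -2.5]
width: 23.9
```

>>> apply_moves:
  increments:
    - {"tx":0,"ty":0,"tz":0.02,"rx":0,"ry":0,"rz":0,"claw":0.01}
    - {"tx":0,"ty":0,"tz":0.05,"rx":0,"ry":0,"rz":0,"claw":0.01}
    - {"tx":0,"ty":0,"tz":0.08,"rx":0,"ry":0,"rz":0,"claw":0.01}
    - {"tx":0,"ty":0,"tz":0.11,"rx":0,"ry":0,"rz":0,"claw":0.01}
    - {"tx":0.002,"ty":-0.03,"tz":0.115,"rx":0,"ry":0,"rz":0,"claw":0.01}
    - {"tx":0.004,"ty":-0.06,"tz":0.115,"rx":0,"ry":0,"rz":0,"claw":0.01}
    - {"tx":0.006,"ty":-0.1,"tz":0.115,"rx":0,"ry":0,"rz":0,"claw":0.01}
    - {"tx":0.008,"ty":-0.14,"tz":0.115,"rx":0,"ry":0,"rz":0,"claw":0.01}
    - {"tx":0.01,"ty":-0.17,"tz":0.115,"rx":0,"ry":0,"rz":0,"claw":0.01}
    - {"tx":0.012,"ty":-0.2025,"tz":0.115,"rx":0,"ry":0,"rz":0,"claw":0.01}
    - {"tx":0.012,"ty":-0.2025,"tz":0.115,"rx":0,"ry":0,"rz":0,"claw":0.01}
    - {"tx":0.012,"ty":-0.2025,"tz":0.115,"rx":0,"ry":0,"rz":0,"claw":0.01}

```text
clock: 4.7
eef_pos: [490.9, -19.5, 190.1]
tool_rot: [-3.141, -0.0, 1.455]
force: [0.2, 0.0, -2.0]
width: 24.2
```

Run:
```python
from h import *
s=get_image('side')[:,:,::-1];t=get_image('top')[:,:,::-1]
cv2.imwrite('pics/g2.png',np.hstack([crop(s,300,150,80,100,5),crop(t,300,170,80,100,5)]))
p=read_state();print(p['eef_pos'],p['tool_rot'],p['force'],p['qd'].round(3))
```

```text
[491.00270221 -17.6541825  190.27035448] [-3.14136580e+00 -7.93317253e-04  1.45892556e+00] [-0.05077251  0.03783347 -2.19480436] [-0.014  0.    -0.004  0.     0.001  0.002  0.002]
```

View pics/g2.png

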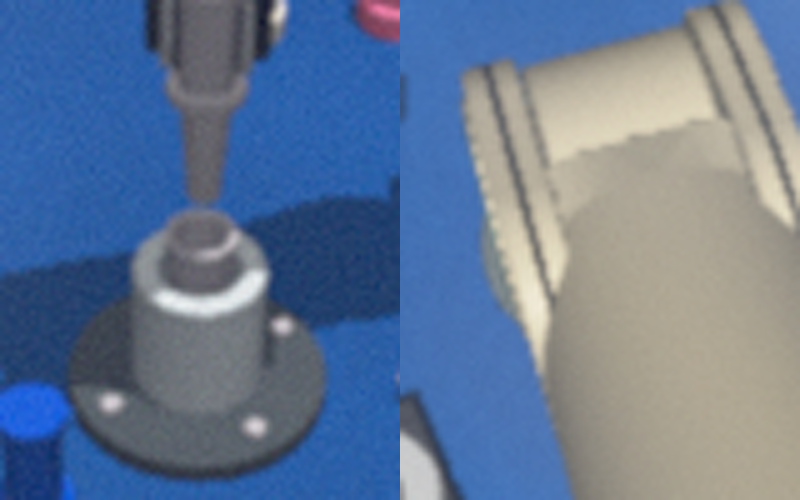

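Run:
```python
from h import *
for y in(-20,-17.5,-15): print(y,[((proj('side',(491,y+dy,z))-[300,150])*5+2).round(1).tolist() for dy,z in((0,120),(7,120),(17,175),(17,97),(-17,97),(0,97))])
s=cv2.imread('pics/g2.png');g=s[:,:400].max(2)
print('col204',g[180:262:2,204].tolist());print('row195',g[190,160:250:3].tolist())
```

```text
-20 [[204.6, 186.1], [204.9, 196.9], [208.6, 112.0], [204.1, 252.2], [202.7, 199.9], [203.4, 225.7]]
-17.5 [[204.7, 190.0], [205.0, 200.8], [208.7, 115.9], [204.2, 256.2], [202.8, 203.6], [203.5, 229.6]]
-15 [[204.9, 193.8], [205.2, 204.7], [208.9, 119.8], [204.3, 260.1], [202.9, 207.4], [203.6, 233.4]]
col204 [109, 108, 107, 106, 104, 104, 103, 103, 104, 108, 113, 120, 127, 133, 138, 140, 138, 135, 129, 123, 119, 115, 112, 111, 109, 109, 110, 111, 113, 112, 108, 108, 111, 118, 133, 149, 162, 167, 163, 154, 144]
row195 [163, 161, 161, 163, 165, 164, 161, 161, 145, 124, 109, 100, 98, 102, 106, 101, 98, 102, 107, 114, 131, 150, 159, 167, 169, 166, 163, 164, 164, 164]
```

Side view: the shank tip (crop 204,202) is centred over the sleeve mouth (203,228). The projected rows agree with y≈-16.5. Lowering.

>>> apply_moves:
  increments:
    - {"tx":0,"ty":0,"tz":-0.015,"rx":0,"ry":0,"rz":0,"claw":0.01}
    - {"tx":0,"ty":0,"tz":-0.03,"rx":0,"ry":0,"rz":0,"claw":0.01}
    - {"tx":0,"ty":0,"tz":-0.042,"rx":0,"ry":0,"rz":0,"claw":0.01}
    - {"tx":0,"ty":0,"tz":-0.052,"rx":0,"ry":0,"rz":0,"claw":0.01}
    - {"tx":0,"ty":0,"tz":-0.06,"rx":0,"ry":0,"rz":0,"claw":0.01}
    - {"tx":0,"ty":0,"tz":-0.065,"rx":0,"ry":0,"rz":0,"claw":0.01}
    - {"tx":0,"ty":0,"tz":-0.065,"rx":0,"ry":0,"rz":0,"claw":0.01}

```text
clock: 5.5
eef_pos: [490.9, -18.8, 124.8]
tool_rot: [-3.141, 0.0, 1.458]
force: [1.3, -0.6, -2.4]
width: 24.1
```

>>> apply_moves:
  increments:
    - {"tx":0,"ty":0,"tz":-0.003,"rx":0,"ry":0,"rz":0,"claw":0.01}
    - {"tx":0,"ty":0,"tz":-0.006,"rx":0,"ry":0,"rz":0,"claw":0.01}
    - {"tx":0,"ty":0,"tz":-0.009,"rx":0,"ry":0,"rz":0,"claw":0.01}
    - {"tx":0,"ty":0,"tz":-0.009,"rx":0,"ry":0,"rz":0,"claw":0.01}

```text
clock: 5.9
eef_pos: [491.1, -19.3, 116.1]
tool_rot: [-3.141, 0.0, 1.457]
force: [0.2, -2.3, -2.7]
width: 23.7
```

>>> apply_moves:
  increments:
    - {"tx":0,"ty":-0.001,"tz":-0.001,"rx":0,"ry":0,"rz":0,"claw":0.01}
    - {"tx":0,"ty":-0.001,"tz":-0.002,"rx":0,"ry":0,"rz":0,"claw":0.01}
    - {"tx":0,"ty":-0.001,"tz":-0.002,"rx":0,"ry":0,"rz":0,"claw":0.01}

```text
clock: 6.2
eef_pos: [491.2, -19.7, 114.3]
tool_rot: [3.141, -0.0, 1.458]
force: [0.1, -0.4, -2.9]
width: 23.9
```

>>> apply_moves:
  increments:
    - {"tx":0,"ty":0,"tz":0,"rx":0,"ry":0,"rz":0,"claw":0.06}
    - {"tx":0,"ty":0,"tz":0,"rx":0,"ry":0,"rz":0,"claw":0.06}
    - {"tx":0,"ty":0,"tz":0,"rx":0,"ry":0,"rz":0,"claw":0.06}
    - {"tx":0,"ty":0,"tz":0,"rx":0,"ry":0,"rz":0,"claw":0.06}
    - {"tx":0,"ty":0,"tz":0,"rx":0,"ry":0,"rz":0,"claw":0.06}
    - {"tx":0,"ty":0,"tz":0,"rx":0,"ry":0,"rz":0,"claw":0.06}
    - {"tx":0,"ty":0,"tz":0.03,"rx":0,"ry":0,"rz":0,"claw":0.06}
    - {"tx":0,"ty":0,"tz":0.07,"rx":0,"ry":0,"rz":0,"claw":0.06}
    - {"tx":0,"ty":0,"tz":0.1,"rx":0,"ry":0,"rz":0,"claw":0.06}

```text
clock: 7.1
eef_pos: [491.4, -19.6, 216.1]
tool_rot: [3.141, -0.0, 1.458]
force: [1.1, 0.3, -0.3]
width: 60.2
```

>>> apply_moves:
  increments:
    - {"tx":0,"ty":-0.03,"tz":0,"rx":0,"ry":0,"rz":-1.2,"claw":0.08}
    - {"tx":-0.005,"ty":-0.07,"tz":0,"rx":0,"ry":0,"rz":-2.6,"claw":0.08}
    - {"tx":-0.01,"ty":-0.11,"tz":0,"rx":0,"ry":0,"rz":-4,"claw":0.08}
    - {"tx":-0.015,"ty":-0.15,"tz":0,"rx":0,"ry":0,"rz":-5.5,"claw":0.08}
    - {"tx":-0.02,"ty":-0.19,"tz":0,"rx":0,"ry":0,"rz":-7,"claw":0.08}
    - {"tx":-0.025,"ty":-0.23,"tz":0,"rx":0,"ry":0,"rz":-8.5,"claw":0.08}
    - {"tx":-0.031,"ty":-0.267,"tz":0,"rx":0,"ry":0,"rz":-10,"claw":0.08}
    - {"tx":-0.031,"ty":-0.267,"tz":-0.03,"rx":0,"ry":0,"rz":-11.5,"claw":0.08}
    - {"tx":-0.031,"ty":-0.267,"tz":-0.07,"rx":0,"ry":0,"rz":-11.5,"claw":0.08}
    - {"tx":-0.031,"ty":-0.267,"tz":-0.09,"rx":0,"ry":0,"rz":-11.5,"claw":0.08}
    - {"tx":-0.031,"ty":-0.267,"tz":-0.09,"rx":0,"ry":0,"rz":-11.5,"claw":0.08}

```text
clock: 8.2
eef_pos: [458.0, -285.5, 121.6]
tool_rot: [-3.136, 0.004, 0.454]
force: [-0.4, 0.4, -0.3]
width: 79.8
```

Run:
```python
from h import *
s=get_image('side')[:,:,::-1];t=get_image('top')[:,:,::-1]
cv2.imwrite('pics/s3.png',s);cv2.imwrite('pics/t3.png',t)
cv2.imwrite('pics/g3.png',np.hstack([crop(s,300,70,110,140,4)[:400],crop(s,310,150,60,80,5),]))
print(read_state()['eef_pos'])
for z in (0,9,18,85):print(z,((proj('side',(460.5,-287,z))-[300,70])*4).round(0))
print('post head if seated',((proj('side',(491,-16.6,154))-[310,150])*5).round(0), proj('top',(491,-16.6,154)))
```

```text
[ 460.37351637 -286.78617139  124.57078652]
0 [195. 344.]
9 [195. 333.]
18 [196. 323.]
85 [199. 241.]
post head if seated [155. 128.] [339.52597951 215.87257647]
```

View pics/g3.png

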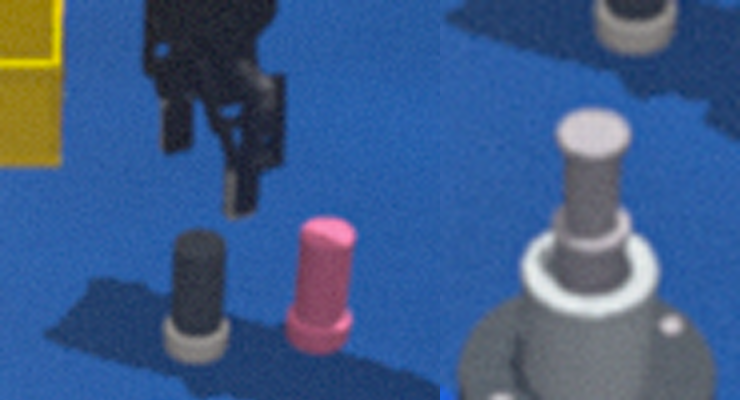

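The weight's top is at crop (200,243), against (199,241) predicted, and the fingers are above it. The post is seated with its collar on the rim; its head is at (154,133), against (155,128) predicted. Now grasping the weight.

>>> apply_moves:
  increments:
    - {"tx":0,"ty":0,"tz":-0.02,"rx":0,"ry":0,"rz":0,"claw":0.08}
    - {"tx":0,"ty":0,"tz":-0.045,"rx":0,"ry":0,"rz":0,"claw":0.08}
    - {"tx":0,"ty":0,"tz":-0.07,"rx":0,"ry":0,"rz":0,"claw":0.08}
    - {"tx":0,"ty":0,"tz":-0.083,"rx":0,"ry":0,"rz":0,"claw":0.08}
    - {"tx":0,"ty":0,"tz":-0.083,"rx":0,"ry":0,"rz":0,"claw":0.02}
    - {"tx":0,"ty":0,"tz":-0.083,"rx":0,"ry":0,"rz":0,"claw":0.02}
    - {"tx":0,"ty":0,"tz":-0.083,"rx":0,"ry":0,"rz":0,"claw":0.02}
    - {"tx":0,"ty":0,"tz":-0.083,"rx":0,"ry":0,"rz":0,"claw":0.02}
    - {"tx":0,"ty":0,"tz":-0.083,"rx":0,"ry":0,"rz":0,"claw":0.02}
    - {"tx":0,"ty":0,"tz":-0.083,"rx":0,"ry":0,"rz":0,"claw":0.02}

```text
clock: 9.3
eef_pos: [461.4, -287.7, 42.8]
tool_rot: [3.139, -0.002, 0.454]
force: [0.9, -0.7, 7.2]
width: 35.0
```

>>> apply_moves:
  increments:
    - {"tx":0,"ty":0,"tz":0.03,"rx":0,"ry":0,"rz":0,"claw":0.02}
    - {"tx":0,"ty":0,"tz":0.07,"rx":0,"ry":0,"rz":0,"claw":0.02}
    - {"tx":0,"ty":0,"tz":0.11,"rx":0,"ry":0,"rz":0,"claw":0.02}
    - {"tx":0,"ty":0,"tz":0.15,"rx":0,"ry":0,"rz":0,"claw":0.02}
    - {"tx":0,"ty":0.03,"tz":0.18,"rx":0,"ry":0,"rz":0,"claw":0.02}
    - {"tx":0.005,"ty":0.07,"tz":0.185,"rx":0,"ry":0,"rz":0,"claw":0.02}
    - {"tx":0.01,"ty":0.11,"tz":0.185,"rx":0,"ry":0,"rz":0,"claw":0.02}
    - {"tx":0.015,"ty":0.15,"tz":0.185,"rx":0,"ry":0,"rz":0,"claw":0.02}
    - {"tx":0.02,"ty":0.19,"tz":0.185,"rx":0,"ry":0,"rz":0,"claw":0.02}
    - {"tx":0.025,"ty":0.23,"tz":0.185,"rx":0,"ry":0,"rz":0,"claw":0.02}
    - {"tx":0.03,"ty":0.27,"tz":0.185,"rx":0,"ry":0,"rz":0,"claw":0.02}
    - {"tx":0.03,"ty":0.27,"tz":0.185,"rx":0,"ry":0,"rz":0,"claw":0.02}

```text
clock: 10.5
eef_pos: [490.1, -9.1, 226.3]
tool_rot: [-3.137, -0.002, 0.464]
force: [0.1, -0.0, -4.5]
width: 34.6
```

>>> apply_moves:
  increments:
    - {"tx":0,"ty":0,"tz":0,"rx":0,"ry":0,"rz":0,"claw":0.02}
    - {"tx":0,"ty":0,"tz":0,"rx":0,"ry":0,"rz":0,"claw":0.02}
    - {"tx":0,"ty":0,"tz":0,"rx":0,"ry":0,"rz":0,"claw":0.02}

```text
clock: 10.8
eef_pos: [489.7, -18.3, 226.2]
tool_rot: [3.141, 0.001, 0.452]
force: [0.5, -1.1, -4.4]
width: 35.0
```

Run:
```python
from h import *
s=get_image('side')[:,:,::-1]
cv2.imwrite('pics/g4.png',crop(s,300,110,80,110,5))
p=read_state();print(p['eef_pos'],p['tool_rot'],p['force'],p['width'])
for P in [(491,-16.6,154),(491,-16.6,186),(491,-16.6,204)]:print(((proj('side',P)-[300,110])*5).round(0))
```

```text
[489.77499329 -18.19297961 226.22879984] [3.14136346e+00 6.06565109e-04 4.51593653e-01] [-0.61532034 -0.32928238 -4.69119601] 35.29308925803341
[205. 328.]
[207. 268.]
[208. 233.]
```

View pics/g4.png

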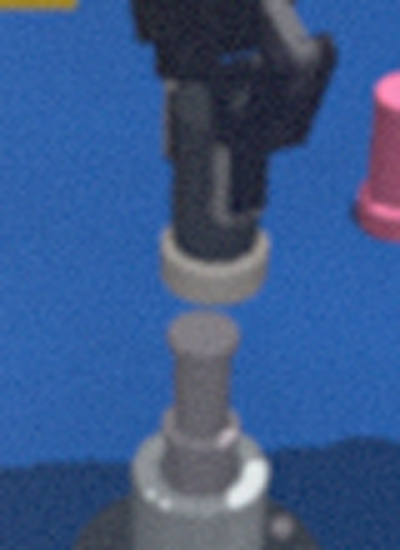

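The weight hangs upright over the post head. It sits about 2 mm too far in −x (its column is 214, the post's is 205), so I'll correct that and approach.

>>> apply_moves:
  increments:
    - {"tx":0.002,"ty":0.001,"tz":-0.008,"rx":0,"ry":0,"rz":0,"claw":0.02}
    - {"tx":0.002,"ty":0.001,"tz":-0.016,"rx":0,"ry":0,"rz":0,"claw":0.02}
    - {"tx":0.002,"ty":0.001,"tz":-0.021,"rx":0,"ry":0,"rz":0,"claw":0.02}
    - {"tx":0.002,"ty":0.001,"tz":-0.024,"rx":0,"ry":0,"rz":0,"claw":0.02}
    - {"tx":0.002,"ty":0.001,"tz":-0.024,"rx":0,"ry":0,"rz":0,"claw":0.02}

```text
clock: 11.35
eef_pos: [491.7, -15.8, 201.6]
tool_rot: [-3.141, 0.001, 0.454]
force: [-0.2, 0.3, -4.3]
width: 34.6
```

>>> apply_moves:
  increments:
    - {"tx":0,"ty":0,"tz":-0.001,"rx":0,"ry":0,"rz":0,"claw":0.02}
    - {"tx":0,"ty":0,"tz":-0.002,"rx":0,"ry":0,"rz":0,"claw":0.02}
    - {"tx":0,"ty":0,"tz":-0.003,"rx":0,"ry":0,"rz":0,"claw":0.02}

```text
clock: 11.65
eef_pos: [492.3, -15.8, 199.5]
tool_rot: [3.141, -0.001, 0.454]
force: [0.0, 0.7, -3.7]
width: 34.7
```

>>> apply_moves:
  increments:
    - {"tx":0,"ty":0,"tz":-0.001,"rx":0,"ry":0,"rz":0,"claw":0.02}
    - {"tx":0,"ty":0,"tz":-0.002,"rx":0,"ry":0,"rz":0,"claw":0.02}

```text
clock: 11.85
eef_pos: [492.3, -15.7, 197.5]
tool_rot: [3.141, -0.0, 0.454]
force: [0.0, 0.6, 0.0]
width: 34.4
```

>>> apply_moves:
  increments:
    - {"tx":0,"ty":0,"tz":-0.001,"rx":0,"ry":0,"rz":0,"claw":0.02}

```text
clock: 11.95
eef_pos: [492.4, -15.7, 196.8]
tool_rot: [3.141, -0.001, 0.454]
force: [-1.5, 0.6, 3.5]
width: 34.8
```

First touch: contact force is about 8 N. Lifting clear, then a second light blow.

>>> apply_moves:
  increments:
    - {"tx":0,"ty":0,"tz":-0.001,"rx":0,"ry":0,"rz":0,"claw":0.02}
    - {"tx":0,"ty":0,"tz":0.005,"rx":0,"ry":0,"rz":0,"claw":0.02}
    - {"tx":0,"ty":0,"tz":0.012,"rx":0,"ry":0,"rz":0,"claw":0.02}
    - {"tx":0,"ty":0,"tz":0.012,"rx":0,"ry":0,"rz":0,"claw":0.02}
    - {"tx":0,"ty":0,"tz":0.012,"rx":0,"ry":0,"rz":0,"claw":0.02}

```text
clock: 12.45
eef_pos: [492.2, -15.9, 208.5]
tool_rot: [3.141, -0.0, 0.454]
force: [0.6, -0.3, -4.4]
width: 35.0
```

>>> apply_moves:
  increments:
    - {"tx":0,"ty":0,"tz":-0.006,"rx":0,"ry":0,"rz":0,"claw":0.02}
    - {"tx":0,"ty":0,"tz":-0.01,"rx":0,"ry":0,"rz":0,"claw":0.02}
    - {"tx":0,"ty":0,"tz":-0.012,"rx":0,"ry":0,"rz":0,"claw":0.02}
    - {"tx":0,"ty":0,"tz":-0.013,"rx":0,"ry":0,"rz":0,"claw":0.02}
    - {"tx":0,"ty":0,"tz":-0.014,"rx":0,"ry":0,"rz":0,"claw":0.02}

```text
clock: 12.95
eef_pos: [492.0, -15.7, 194.6]
tool_rot: [-3.141, 0.0, 0.454]
force: [-2.0, -0.4, 4.1]
width: 34.7
```

>>> apply_moves:
  increments:
    - {"tx":0,"ty":0,"tz":-0.001,"rx":0,"ry":0,"rz":0,"claw":0.02}
    - {"tx":0,"ty":0,"tz":-0.002,"rx":0,"ry":0,"rz":0,"claw":0.02}

```text
clock: 13.15
eef_pos: [492.0, -15.7, 192.6]
tool_rot: [-3.142, -0.0, 0.454]
force: [-3.3, 0.9, 4.7]
width: 34.6
```

>>> apply_moves:
  increments:
    - {"tx":0,"ty":0,"tz":-0.001,"rx":0,"ry":0,"rz":0,"claw":0.02}
    - {"tx":0,"ty":0,"tz":-0.002,"rx":0,"ry":0,"rz":0,"claw":0.02}

```text
clock: 13.35
eef_pos: [492.1, -15.7, 190.4]
tool_rot: [-3.142, -0.0, 0.454]
force: [-3.3, 1.2, 4.9]
width: 34.5
```

>>> apply_moves:
  increments:
    - {"tx":0,"ty":0,"tz":-0.001,"rx":0,"ry":0,"rz":0,"claw":0.02}
    - {"tx":0,"ty":0,"tz":-0.002,"rx":0,"ry":0,"rz":0,"claw":0.02}

```text
clock: 13.55
eef_pos: [492.1, -15.7, 188.4]
tool_rot: [-3.141, -0.0, 0.454]
force: [-2.9, 0.1, 4.7]
width: 34.6
```

>>> apply_moves:
  increments:
    - {"tx":0,"ty":0,"tz":-0.001,"rx":0,"ry":0,"rz":0,"claw":0.02}
    - {"tx":0,"ty":0,"tz":-0.002,"rx":0,"ry":0,"rz":0,"claw":0.02}

```text
clock: 13.75
eef_pos: [492.1, -15.7, 186.4]
tool_rot: [-3.141, 0.0, 0.454]
force: [-2.2, 0.6, 5.5]
width: 34.9
```

>>> apply_moves:
  increments:
    - {"tx":0,"ty":0,"tz":-0.001,"rx":0,"ry":0,"rz":0,"claw":0.02}
    - {"tx":0,"ty":0,"tz":-0.002,"rx":0,"ry":0,"rz":0,"claw":0.02}

```text
clock: 13.95
eef_pos: [492.1, -15.7, 184.4]
tool_rot: [-3.141, 0.0, 0.454]
force: [-3.1, 0.9, 5.8]
width: 35.0
```

>>> apply_moves:
  increments:
    - {"tx":0,"ty":0,"tz":-0.001,"rx":0,"ry":0,"rz":0,"claw":0.02}

```text
clock: 14.05
eef_pos: [492.1, -15.7, 183.4]
tool_rot: [-3.141, -0.0, 0.454]
force: [-2.6, 0.7, 5.5]
width: 34.6
```

>>> apply_moves:
  increments:
    - {"tx":0,"ty":0,"tz":-0.001,"rx":0,"ry":0,"rz":0,"claw":0.02}

```text
clock: 14.15
eef_pos: [492.1, -15.7, 182.4]
tool_rot: [-3.141, -0.0, 0.454]
force: [-4.0, 1.2, 6.5]
width: 34.9
```

>>> apply_moves:
  increments:
    - {"tx":0,"ty":0,"tz":-0.001,"rx":0,"ry":0,"rz":0,"claw":0.02}

```text
clock: 14.25
eef_pos: [492.1, -15.7, 181.5]
tool_rot: [-3.142, -0.0, 0.454]
force: [-2.9, 1.2, 6.5]
width: 34.7
```

>>> apply_moves:
  increments:
    - {"tx":0,"ty":0,"tz":-0.001,"rx":0,"ry":0,"rz":0,"claw":0.02}

```text
clock: 14.35
eef_pos: [492.2, -15.7, 180.6]
tool_rot: [-3.142, -0.0, 0.454]
force: [-4.0, 1.2, 9.3]
width: 34.8
```

>>> apply_moves:
  increments:
    - {"tx":0,"ty":0,"tz":-0.001,"rx":0,"ry":0,"rz":0,"claw":0.02}

```text
clock: 14.45
eef_pos: [492.2, -15.7, 179.8]
tool_rot: [3.142, -0.0, 0.454]
force: [-3.7, 0.4, 11.0]
width: 35.0
```

>>> apply_moves:
  increments:
    - {"tx":0,"ty":0,"tz":-0.001,"rx":0,"ry":0,"rz":0,"claw":0.02}

```text
clock: 14.55
eef_pos: [492.2, -15.7, 178.9]
tool_rot: [3.142, -0.0, 0.454]
force: [-3.9, 1.2, 11.0]
width: 35.0
```

The force stepped up by about 4.5 N, so the lock is being pressed. Going on singly until it stops.

>>> apply_moves:
  increments:
    - {"tx":0,"ty":0,"tz":-0.001,"rx":0,"ry":0,"rz":0,"claw":0.02}

```text
clock: 14.65
eef_pos: [492.2, -15.6, 177.9]
tool_rot: [3.141, -0.001, 0.454]
force: [-3.8, -0.1, 11.6]
width: 34.7
```

>>> apply_moves:
  increments:
    - {"tx":0,"ty":0,"tz":-0.001,"rx":0,"ry":0,"rz":0,"claw":0.02}

```text
clock: 14.75
eef_pos: [492.4, -15.6, 177.2]
tool_rot: [3.141, -0.001, 0.454]
force: [-4.3, 0.4, 18.1]
width: 34.7
```

Force rose sharply, to about 22 N of contact. Holding in place to confirm the stop.

>>> apply_moves:
  increments:
    - {"tx":0,"ty":0,"tz":0,"rx":0,"ry":0,"rz":0,"claw":0.02}
    - {"tx":0,"ty":0,"tz":0,"rx":0,"ry":0,"rz":0,"claw":0.02}

```text
clock: 14.95
eef_pos: [492.4, -15.6, 177.5]
tool_rot: [3.141, -0.001, 0.454]
force: [-4.7, 0.3, 15.5]
width: 34.8
```

The 20 N holds with no further travel, so it is at the stop. Lifting clear and returning the weight to its old place.

>>> apply_moves:
  increments:
    - {"tx":0,"ty":0,"tz":0.02,"rx":0,"ry":0,"rz":0,"claw":0.02}
    - {"tx":0,"ty":0,"tz":0.05,"rx":0,"ry":0,"rz":0,"claw":0.02}
    - {"tx":-0.003,"ty":-0.03,"tz":0.05,"rx":0,"ry":0,"rz":0,"claw":0.02}
    - {"tx":-0.007,"ty":-0.07,"tz":0.05,"rx":0,"ry":0,"rz":0,"claw":0.02}
    - {"tx":-0.012,"ty":-0.11,"tz":0.05,"rx":0,"ry":0,"rz":0,"claw":0.02}
    - {"tx":-0.017,"ty":-0.15,"tz":0.05,"rx":0,"ry":0,"rz":0,"claw":0.02}
    - {"tx":-0.022,"ty":-0.19,"tz":0.03,"rx":0,"ry":0,"rz":0,"claw":0.02}
    - {"tx":-0.026,"ty":-0.23,"tz":0,"rx":0,"ry":0,"rz":0,"claw":0.02}
    - {"tx":-0.031,"ty":-0.27,"tz":-0.04,"rx":0,"ry":0,"rz":0,"claw":0.02}
    - {"tx":-0.031,"ty":-0.27,"tz":-0.08,"rx":0,"ry":0,"rz":0,"claw":0.02}
    - {"tx":-0.031,"ty":-0.27,"tz":-0.11,"rx":0,"ry":0,"rz":0,"claw":0.02}
    - {"tx":-0.031,"ty":-0.27,"tz":-0.11,"rx":0,"ry":0,"rz":0,"claw":0.02}

```text
clock: 16.15
eef_pos: [457.7, -284.6, 61.6]
tool_rot: [-3.134, 0.005, 0.453]
force: [-1.6, 1.1, -3.7]
width: 34.9
```

>>> apply_moves:
  increments:
    - {"tx":0,"ty":0,"tz":0,"rx":0,"ry":0,"rz":0,"claw":0.02}
    - {"tx":0,"ty":0,"tz":0,"rx":0,"ry":0,"rz":0,"claw":0.02}
    - {"tx":0,"ty":0,"tz":-0.008,"rx":0,"ry":0,"rz":0,"claw":0.02}
    - {"tx":0,"ty":0,"tz":-0.016,"rx":0,"ry":0,"rz":0,"claw":0.02}
    - {"tx":0,"ty":0,"tz":-0.018,"rx":0,"ry":0,"rz":0,"claw":0.02}
    - {"tx":0,"ty":0,"tz":-0.02,"rx":0,"ry":0,"rz":0,"claw":0.02}

```text
clock: 16.75
eef_pos: [461.1, -285.7, 46.2]
tool_rot: [-3.142, 0.0, 0.454]
force: [0.1, -0.1, -4.6]
width: 34.7
```

>>> apply_moves:
  increments:
    - {"tx":0,"ty":0,"tz":-0.001,"rx":0,"ry":0,"rz":0,"claw":0.02}
    - {"tx":0,"ty":0,"tz":-0.002,"rx":0,"ry":0,"rz":0,"claw":0.02}
    - {"tx":0,"ty":0,"tz":-0.003,"rx":0,"ry":0,"rz":0,"claw":0.02}
    - {"tx":0,"ty":0,"tz":-0.003,"rx":0,"ry":0,"rz":0,"claw":0.02}

```text
clock: 17.15
eef_pos: [461.3, -285.9, 43.6]
tool_rot: [3.141, -0.0, 0.454]
force: [0.0, -0.5, -1.5]
width: 34.9
```

Touching the bench (about 3 N taken up). Releasing.

>>> apply_moves:
  increments:
    - {"tx":0,"ty":0,"tz":0,"rx":0,"ry":0,"rz":0,"claw":0.07}
    - {"tx":0,"ty":0,"tz":0,"rx":0,"ry":0,"rz":0,"claw":0.07}
    - {"tx":0,"ty":0,"tz":0,"rx":0,"ry":0,"rz":0,"claw":0.07}
    - {"tx":0,"ty":0,"tz":0,"rx":0,"ry":0,"rz":0,"claw":0.07}
    - {"tx":0,"ty":0,"tz":0,"rx":0,"ry":0,"rz":0,"claw":0.07}
    - {"tx":0,"ty":0,"tz":0.02,"rx":0,"ry":0,"rz":0,"claw":0.07}
    - {"tx":0,"ty":0,"tz":0.06,"rx":0,"ry":0,"rz":0,"claw":0.07}
    - {"tx":0,"ty":0,"tz":0.1,"rx":0,"ry":0,"rz":0,"claw":0.07}
    - {"tx":0,"ty":0,"tz":0.14,"rx":0,"ry":0,"rz":0,"claw":0.07}
    - {"tx":0,"ty":0,"tz":0.16,"rx":0,"ry":0,"rz":0,"claw":0.07}
    - {"tx":0,"ty":0,"tz":0.16,"rx":0,"ry":0,"rz":0,"claw":0.07}

```text
clock: 18.25
eef_pos: [463.0, -286.9, 206.6]
tool_rot: [3.136, -0.004, 0.454]
force: [-0.6, -0.2, -0.6]
width: 70.1
```

Run:
```python
from h import *
s=get_image('side')[:,:,::-1]
cv2.imwrite('pics/g5.png',crop(s,290,100,120,150,4))
p=read_state();print(p['eef_pos'],p['force'],p['width'])
```

```text
[ 461.86048102 -286.2078175   204.64523428] [-0.14768193  0.58716132 -0.30175523] 69.86730013893305
```

View pics/g5.png

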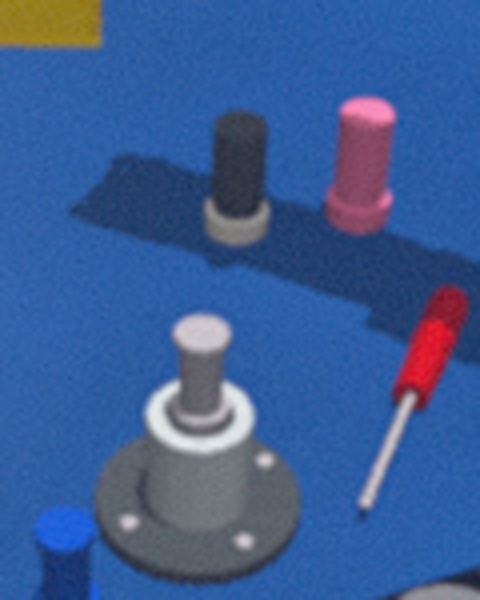

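The weight stands upright at crop (238,180). The post is upright and sunk, with its collar almost level with the housing at (202,405). Handing in.

```bash
python3 -c "
from cell import *
print(finish_job())"
```

```text
the job is handed in; nothing more can be done
None
```

The job is handed in, and every check I made agreed with the task; the hand-in gave no verdict.

- **Seating:** I lifted the tall grey post out of the stand, seated it in the jig sleeve and released it. A picture showed the collar resting on the rim.
- **Tapping:** The first tap was about 8 N or a little more, and I then lifted the weight about 10 mm clear. The second was one slow push of about 9–11 N. The force stepped up by about 4.5 N as the lock began to press. About 3 mm lower it jumped to about 22 N of contact, and 20 N then held with no further travel, so I took that as the stop. I could only feel the lock, not see it.
- **Weight:** It went back to its original place, about 270 mm from the jig. I released it once it touched the bench.

The last side picture shows the post upright and sunk in the housing, and the weight upright. The screwdriver and the pink and blue lookalikes look undisturbed. The gripper is open, clear of everything, and reads about zero force. That picture did not cover the stand, cooler, drive, tray or most of the fan, so I did not check those again at the end. The run ended at about 18 s.

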